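Unhook the cap wrench from its keyhole hanger and set it over the clamped jar

ROBOT

A 6-joint arm with a two-finger parallel gripper is mounted at the origin on a cart in front of the work surface, level with it; the furniture and walls round the work are solid. World frame = base frame: x ahead of the robot, y to its left, z up, the work surface at z = 0. Lengths are in mm, angles in rad, forces in N, time in s.
With the tool pointing down it reaches from about 300 to 775 mm from the base axis. Payload 14.6 kg.
Tool frame: the origin (TCP) lies at the very end of the fingers, on their centre line; the grasp point (between the pads) lies 19 mm behind it; z points along the fingers, y is the line along which they close (so a half turn about z gives the same grasp; the last joint's range is limited). The gripper opens to 94 mm and grips with 3 to 60 N. Pads are 16 mm wide; open, the fingers measure 119 mm over their backs; the gripper's body (75 mm by 177 mm) begins 78 mm behind the grasp point.
Start: joints at [1.088, 0.3, 1.521, -0, 1.321, -0.067], TCP at [222.153, 503.127, 205.446] pointing down, gripper open.
Joint ranges: [-3.03, 3.03], [-0.79, 2.21], [0.23, 2.52], [-1.04, 4.18], [0, 3.07], [-2.55, 2.55]. Speed limits (rad/s): [2.22, 2.22, 2.57, 3.14, 3.14, 3.14].

INTERFACE

Orientations are given as [roll, pitch, yaw] about the fixed x, y, z axes, in that order (R = Rz(yaw) Ry(pitch) Rx(roll)).
In Python, from cell import manip, camera, get_calibration gives the robot as it stands. The module is installed in compiled form; this text tells all that it offers.
- The arm moves only by the tool jog_arm, never from a script. Its argument "plan" is one flat list of numbers, 6 for each row, row after row: the shift along the world's x, y, z in m, then the turn, a rotation vector about the world's x, y, z in degrees. A call has 1 to 20 rows; each row is the pose to reach, as a shift and turn from the pose commanded when the call began; what a row does not reach only later rows make up. A row lasts 1/10 s, in which the tool goes at most 50 mm and 8.59 degrees, less where a joint would pass 70% of its speed; a pose out of reach is approached as far as the arm can. A call with a gripper value outside its range is refused whole. "claw" is the finger opening in m, from 0 to 0.094, set as the call begins (left out, the last holds). The fingers move at their own pace and stop on an object; "force" is the grip in N (left out, the last holds). Time passes only in rows, so rows that repeat a pose let the fingers close. It gives the time, the measured TCP pose, the force, the opening and the grip force at its end, in the units of the state.
- manip.read_state(): the state, without advancing time (a new reading comes with each control period).
- camera(name): name is "scene" or "top"; returns (picture, depth): 400x640x3 uint8, red, green, blue; 400x640 float32, mm along the optical axis (not along the pixel's ray), 0 where there is no reading.
- get_calibration(name): a dict with "fx", "fy", "cx", "cy" (pixels), "k1" (the pictures are not rectified: a ray, as slopes to the right and down, at radius r is drawn at 1 + k1 r^2 times it, then the intrinsics apply), "origin" and "attitude" of the camera in the world. Camera axes: x right, y down, z forward; pixel columns grow to the right and rows downward; lengths in mm; the calibration is good to about 2 mm. A picture is of the moment at which its call begins. get_calibration takes no time and is no camera call.
- manip.sign_off(): hands the job in; it is judged then, once.
The state is a dict: "clock": time; "joints": joint angles; "qd": joint speeds; "effort": joint torques, N m; "eef_pos": TCP position; "eef_rot": TCP orientation; "wrist_force": force on the tool from outside, world axes, zero at the start; "moment": the same for the moment, N m; "finger_gap": finger opening in mm; "finger_force": force on a finger pad.
Only numpy, scipy, OpenCV 4.12 (cv2) and the standard library are available. Lean on these libraries where they do the work, as an engineer would, in place of code of your own. Each camera call takes 0.05 s, during which the arm holds its last target. There are 200 camera calls.

TASK

Take the cap wrench off its keyhole hanger: slide it along the slot to the wide hole, lift it out there, and set its cup squarely and fully down over the cap of the jar that is held in the clamp, ready for turning, then let go. Do not force the wrench against the hanger, do not drop or ram it on the glass jar, and leave the other things on the bench where they are.

Things in the scene. Friction and masses are not known exactly. Their poses are not given: they have to be found in the camera images.
- hanger: Fixed bare-metal stand: a level keyhole plate of 4 mm sheet, 142 mm (x) by 108 mm (y), top face 120 mm above the table, on 24 mm wide corner legs. Origin on the table under the plate's middle, z up. The keyhole lies along x at y = 0: a round hole, diameter 84 mm, centred at x = -17 mm; from it a slot 24 mm wide runs to x = +57 mm. The wrench's cup has room below all along.
- hanger_wide (a point): Centre of the keyhole's wide round hole (84 mm diameter), at the height of the plate's top face. Axes as those of the hanger (x along the slot towards its narrow end).
- hanger_narrow (a point): Centre of the round end (12 mm radius) of the keyhole's narrow slot, 62 mm from the centre of the wide hole, at the height of the plate's top face.
- cap_wrench: Loose, 0.15 to 0.3 kg: white knurled cup open below (outside 72, inside 68 mm diameter, 34 high, 19 deep), on it a neck 18 mm thick and 18 long, across that a black round bar, 15.6 mm thick, 134 long. Origin: centre of the cup's rim, z up; bar along y, 59.5 mm above. Starts hung in the slot: bar lying on the plate within 0.25 rad of square to the slot, cup below; there it can rise 13 mm at most.
- cap_wrench_bar (a point): Middle of the wrench's cross bar, on its axis (7.8 mm above the plate while it hangs); y along the bar. The place to grip it, with the fingers either side of the bar. The cup passes the plate only through the wide hole, straight up; it is clear once the bar has risen 75 mm.
- cap_wrench_seat (a point): Centre of the flat ceiling inside the wrench's cup, 19 mm above the rim; this face comes to lie on the top of the jar's cap.
- jar_clamp: Heavy jar clamp, fixed: white base 96 mm (x) by 150 mm (y), origin on the table under its middle, z up. Its vee holds a jar upright at y = +31 mm, standing 13 mm above the table; its lever with red handle lies thrown back to -y, up to 190 mm from the origin and 100 mm high.
- jar_cap_top (a point): Centre of the top face of the clamped jar's gold cap (63 mm diameter, 14 mm high, upper edge rounded), 104 mm above the table; z up. With the wrench fully on, its cup's rim is 19 mm below this point and the middle of its bar 40.5 mm above it.
- loose_cap: Bystander: loose gold jar cap, 63 mm diameter, 14 mm high, lying near the clamp on the robot's side. Origin in the centre of its underside.
- empty_jar: Bystander: open empty glass jar, 66 mm diameter, 87 mm high, standing on the table between and behind the hanger and the clamp. Origin in the centre of its underside.
- tally_counter: Bystander: hand tally counter, 76 x 50 x 22 mm, lying behind the empty jar. Origin in the centre of its underside.
- tape_roll: Bystander: roll of tape lying flat, 80 mm diameter, 24 mm high, at the right rear. Origin in the centre of its underside.
- clamped_jar: Filled glass jar with gold cap, 66 mm diameter, 91 mm high, held upright and immovable in the clamp. Origin in the centre of its underside, z up.

How it is judged:
By the outcome, as a careful person would: the job done as asked, in the order asked, and still so for the second after the job is handed in, with the robot touching nothing.
It also fails if it takes over 43 s, if anything falls off the work surface, if the arm or the gripper's body presses on something with over 40 N, if the wrist force passes 120 N, or if a joint passes its speed limit or range.

## Working session

There is one attempt and no reset: what is moved stays moved. The work goes in short steps, Python scripts to look and compute and a tool call to move; the robot and the scene stay as the last step left them, time stands still between calls to the robot, and variables do not carry over. Pictures are saved under pics/ and viewed, at most 10 in all, crops included, and the job is handed in when it is done.

Besides the shell and the picture viewer there is one more tool, called after "Emit:" as name(argument=value, ...) on one line, values as JSON. jog_arm: Moves the arm, as the interface text tells. Its arguments: {"type":"object","properties":{"plan":{"type":"array"},"claw":{"type":"number"},"force":{"type":"number"}},"required":["plan"]}

```bash
mkdir -p pics; cat > h.py <<'E'
import numpy as np, cv2
from cell import manip, camera, get_calibration
from scipy.spatial.transform import Rotation as Ro
def rot(c):
    a=np.array(c["attitude"],float)
    return a if a.shape==(3,3) else Ro.from_euler("xyz",a).as_matrix()
def cloud(name):
    p,d=camera(name); c=get_calibration(name)
    v,u=np.mgrid[0:400,0:640]
    K=np.array([[c["fx"],0,c["cx"]],[0,c["fy"],c["cy"]],[0,0,1.]])
    uv=np.stack([u,v],-1).reshape(-1,1,2).astype(float)
    n=cv2.undistortPoints(uv,K,np.array([c["k1"],0,0,0,0.])).reshape(400,640,2)
    ray=np.dstack([n,np.ones((400,640))])@rot(c).T
    P=np.array(c["origin"])+ray*d[...,None]; P[d==0]=np.nan
    return p,d,P,ray,np.array(c["origin"])
E
python3 - <<'E'
from h import *
for n in("top","scene"):
    print(n,get_calibration(n))
    p,d,P,r,o=cloud(n); cv2.imwrite(f"pics/{n}0.png",p[...,::-1]); np.savez(f"{n}0.npz",p=p,P=P,r=r,o=o)
print(manip.read_state())
E
```

```text
top {'fx': 451.7857323276367, 'fy': 451.7857323276367, 'cx': 313.77752684353555, 'cy': 204.96550309534538, 'k1': -0.05374492368455374, 'origin': array([ 370.32298375,   36.75347955, 1142.26232782]), 'attitude': array([-2.9767959 ,  0.0041975 , -1.54527408])}
scene {'fx': 496.30977747676945, 'fy': 496.30977747676945, 'cx': 316.72713809197296, 'cy': 200.03715571461902, 'k1': -0.13222566053820678, 'origin': array([ -94.84894979, -483.08138598,  830.38426605]), 'attitude': array([-2.27970335, -0.00530346, -0.88572226])}
{'clock': 0.1, 'joints': array([ 1.08836311e+00,  3.00423026e-01,  1.52150166e+00, -1.70204073e-05,
        1.32071263e+00, -6.66030507e-02]), 'qd': array([ 0.00019331, -0.00277074, -0.00187578,  0.00168776,  0.00085141,
        0.00084081]), 'effort': array([ 2.97558021e-03, -5.32644975e+01, -3.53283226e+01,  7.09794788e-02,
        2.35300872e-02, -1.02844751e-04]), 'eef_pos': array([222.07233059, 502.91944217, 204.94630095]), 'eef_rot': array([-3.14054921e+00, -5.30763656e-05,  2.72576668e+00]), 'wrist_force': array([ 0.43967704, -0.15907967, -0.08424926]), 'moment': array([-0.04533999, -0.00707927,  0.02987266]), 'finger_force': 0.0, 'finger_gap': 93.81415779218959}
```

View pics/top0.png

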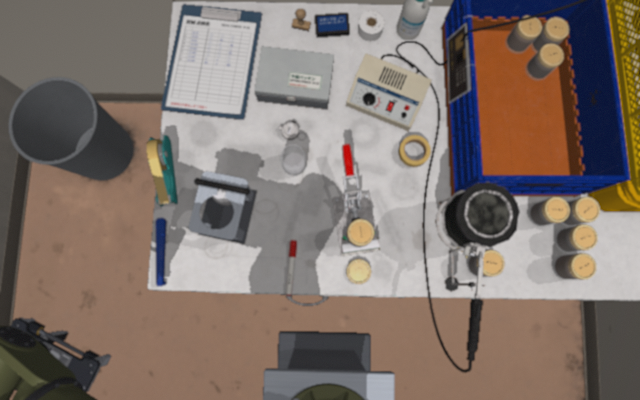

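View pics/scene0.png

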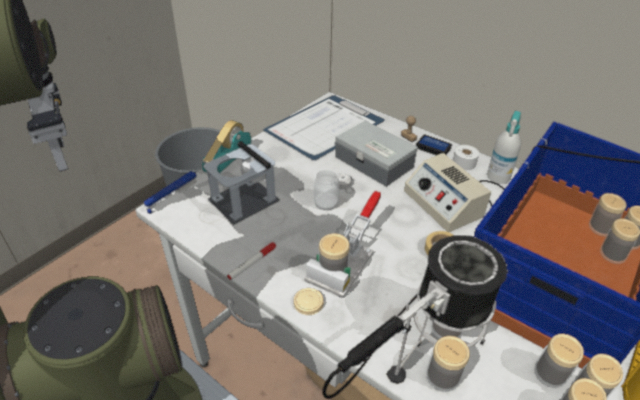

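The top view shows the hanger at about (222,210), with the black bar at its far edge (222,182) and the wide hole nearer the robot at about (216,210). The clamped jar's cap is at (360,232). The scene view agrees: the bar is at (252,155) and the cap at (334,248).

```bash
cat > m.py <<'E'
from h import *
def onz(D,m,z):
    r=D["r"][m]; o=D["o"]; return o+r*((z-o[2])/r[:,2])[:,None]
def rect(q): return cv2.minAreaRect(q[:,:2].astype(np.float32))
def big(m):
    n,l,s,c=cv2.connectedComponentsWithStats(m.astype(np.uint8)); k=1+s[1:,4].argmax(); return l==k
if __name__=="__main__":
  for n in("top","scene"):
    D=dict(np.load(n+"0.npz")); P=D["P"]; p=D["p"].astype(int); z=P[...,2]; x=P[...,0]; y=P[...,1]
    hsv=cv2.cvtColor(D["p"],cv2.COLOR_RGB2HSV)
    roi=(x>330)&(x<680)&(y>130)&(y<400)
    pl=roi&(z>108)&(z<146)
    b=big(pl&(hsv[...,2]<70)&(z>122))
    pt=big(pl&(z<127)&~b)
    print(n,"plate n",pt.sum(),"z",np.median(z[pt]),"rect",rect(onz(D,pt|b,120)))
    v,u=np.nonzero(b); print(" bar n",b.sum(),u.min(),u.max(),v.min(),v.max(),"z",np.percentile(z[b],[5,50,95]),"rect",rect(onz(D,b,130)))
    g=(hsv[...,0]>10)&(hsv[...,0]<30)&(hsv[...,1]>70)&(x>250)&(x<500)&(y>-200)&(y<50)
    c=big(g&(z>97)&(z<112)); q=onz(D,c,104)
    print(" cap n",c.sum(),"z",np.median(z[c]),"circ",cv2.minEnclosingCircle(q[:,:2].astype(np.float32)),"mean",q.mean(0),P[c].mean(0))
    im=cv2.resize(D["p"][130:270,150:310] if n=="top" else D["p"][110:230,180:320],None,fx=5,fy=5,interpolation=2)
    msk=np.zeros((400,640),np.uint8); msk[pt]=1; msk[b]=2
    mm=cv2.resize(msk[130:270,150:310] if n=="top" else msk[110:230,180:320],None,fx=5,fy=5,interpolation=0)
    for k,col in((1,(0,255,0)),(2,(255,0,0))):
        cs,_=cv2.findContours((mm==k).astype(np.uint8),1,2); cv2.drawContours(im,cs,-1,col,1)
    cv2.imwrite(f"pics/{n}c.png",im[:600,:800,::-1])
E
python3 m.py
```

```text
top plate n 1284 z 119.31148498274791 rect ((525.051513671875, 268.63067626953125), (129.9561004638672, 124.15574645996094), 80.4066162109375)
 bar n 291 195 249 179 194 z [129.60025887 133.64933334 136.871631  ] rect ((576.9832153320312, 257.3291320800781), (128.6848602294922, 14.53441333770752), 80.40662384033203)
 cap n 446 z 102.3251527841486 circ ((483.1231994628906, -63.064979553222656), 30.562013626098633) mean [478.50204534 -63.01063453 104.        ] [478.6719448  -63.16585619 102.37174693]
scene plate n 1107 z 120.23037511394875 rect ((532.833984375, 273.06048583984375), (150.57208251953125, 147.3746337890625), 81.46742248535156)
 bar n 186 238 270 141 168 z [128.85439459 134.29165336 137.38522831] rect ((573.041259765625, 259.88177490234375), (139.8485107421875, 19.571027755737305), 77.24358367919922)
 cap n 473 z 103.83242371817323 circ ((473.8577880859375, -65.79979705810547), 32.43191146850586) mean [474.36685134 -66.90703995 104.        ] [474.74390116 -66.62938255 103.5051126 ]
```

View pics/topc.png

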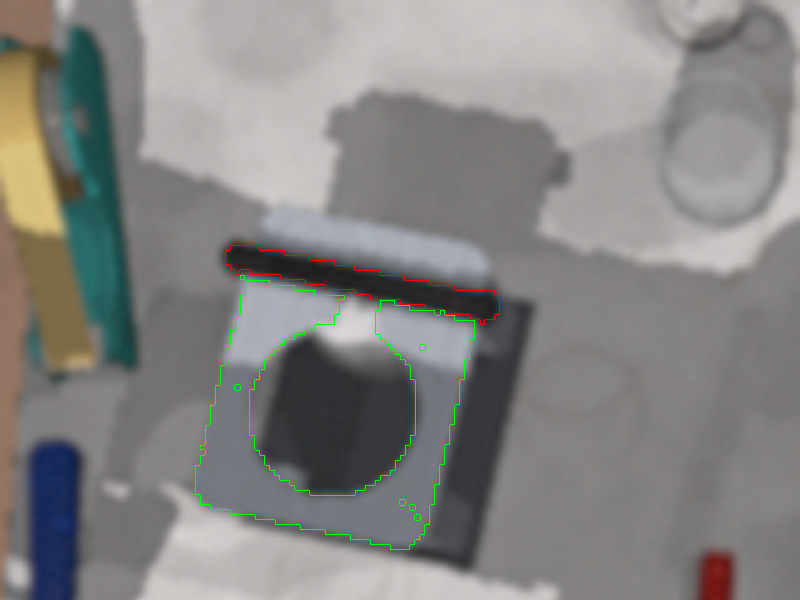

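View pics/scenec.png

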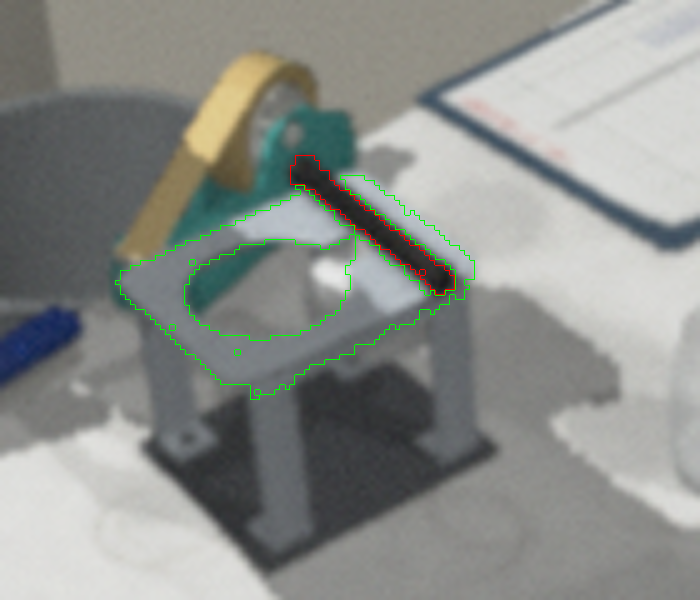

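The red-outlined bar lies across the slot. The hole outline runs from about (250,320) to (415,495) in the top crop, and the cup can be seen under the slot mouth. Next I'll refine the hole circle, the plate's side edges and the cap circle.

```bash
cat > m2.py <<'E'
from m import *
from scipy.optimize import least_squares
def circ(q,R=None):
    f=lambda a:np.hypot(q[:,0]-a[0],q[:,1]-a[1])-(a[2] if R is None else R)
    return least_squares(f,[*q[:,:2].mean(0),40],loss="soft_l1").x
def px2w(D,uv,z):
    s=[cv2.remap(D["r"][...,i].astype(np.float32),uv[:,:1].astype(np.float32),uv[:,1:].astype(np.float32),1).ravel() for i in range(3)]
    r=np.stack(s,1); return D["o"]+r*((z-D["o"][2])/r[:,2])[:,None]
def cap(D,box,z=104,R=31.5):
    # top-face rim by colour: gold & bright; hull of contour
    hsv=cv2.cvtColor(D["p"],cv2.COLOR_RGB2HSV)
    g=((hsv[...,0]>8)&(hsv[...,0]<32)&(hsv[...,1]>60)&(hsv[...,2]>90)); m=np.zeros_like(g)
    u0,v0,u1,v1=box; m[v0:v1,u0:u1]=g[v0:v1,u0:u1]; m=big(m)
    c=max(cv2.findContours(m.astype(np.uint8),0,1)[0],key=len)[:,0].astype(float)
    return m,c
if __name__=="__main__":
  for n in("top","scene"):
    D=dict(np.load(n+"0.npz")); P=D["P"]; z=P[...,2]; hsv=cv2.cvtColor(D["p"],cv2.COLOR_RGB2HSV)
    roi=(P[...,0]>330)&(P[...,0]<680)&(P[...,1]>130)&(P[...,1]<400)
    b=big(roi&(z>122)&(z<146)&(hsv[...,2]<70)); pt=roi&(z>112)&(z<127)&~b
    allp=big(cv2.morphologyEx((pt|b).astype(np.uint8),cv2.MORPH_CLOSE,np.ones((3,3)))>0)
    cs=cv2.findContours(allp.astype(np.uint8),cv2.RETR_CCOMP,1)
    hole=max([c for c,h in zip(cs[0],cs[1][0]) if h[3]>=0],key=cv2.contourArea)[:,0].astype(float)
    q=px2w(D,hole,120)
    h=circ(q,42); d=np.hypot(*(q[:,:2]-h[:2]).T); k=d<47; h=circ(q[k],42); h2=circ(q[k])
    print(n,"hole",h[:2].round(1),"free",h2.round(1))
    br=rect(onz(D,b,129)); print(" bar",br)
    # plate sides: extreme points per slice in a frame along approx slot
    q=onz(D,pt,120)[:,:2]; 
    for it in range(3):
        a=-0.2 if it==0 else a
        R=np.array([[np.cos(a),np.sin(a)],[-np.sin(a),np.cos(a)]]); w=(q-h[:2])@R.T
        xs=np.arange(-45,35,5); L=[];
        for x in xs:
            s=w[(w[:,0]>=x)&(w[:,0]<x+5),1]; L.append((s.min(),s.max()))
        L=np.array(L); f=[np.polyfit(xs,L[:,i],1) for i in(0,1)]
        a+=np.mean([f[0][0],f[1][0]])
    print(" slot dir rad",a,"sides",[t.round(3) for t in f], "width",np.diff(L).mean())
    m,c=cap(D,(345,218,375,247) if n=="top" else (315,230,352,262))
    q=px2w(D,c,104); r=circ(q,31.5); print(" cap n",m.sum(),r[:2].round(1),circ(q).round(1), "uv",c.min(0),c.max(0))
E
python3 m2.py
```

```text
top hole [520.6 268.6] free [519.6 269.1  40.1]
 bar ((577.1873779296875, 257.5470275878906), (128.8119659423828, 14.548770904541016), 80.40662384033203)
 slot dir rad -0.18398995777646138 sides [array([-1.0000e-03, -5.4217e+01]), array([1.0000e-03, 5.4687e+01])] width 108.89311424728243
 cap n 582 [482.7 -62.6] [482.7 -62.6  30.4] uv [347. 218.] [373. 245.]
scene hole [515.7 268.1] free [515.2 268.6  40.5]
 bar ((573.9948120117188, 260.9425964355469), (140.04818725585938, 19.59898567199707), 77.24358367919922)
 slot dir rad -0.18203578682871369 sides [array([ 1.4000e-02, -6.0293e+01]), array([-1.4000e-02,  5.6583e+01])] width 117.0867970402511
 cap n 615 [474.9 -67.3] [474.8 -67.2  33.2] uv [319. 234.] [348. 258.]
```

Emit:
jog_arm(plan=[0.02, -0.015, 0.03, 0, 0, -6, 0.055, -0.038, 0.055, 0, 0, -13, 0.09, -0.062, 0.06, 0, 0, -20, 0.125, -0.086, 0.06, 0, 0, -27, 0.16, -0.11, 0.06, 0, 0, -35, 0.195, -0.135, 0.06, 0, 0, -43, 0.23, -0.16, 0.06, 0, 0, -51, 0.265, -0.183, 0.06, 0, 0, -59, 0.3, -0.207, 0.06, 0, 0, -66, 0.33, -0.228, 0.06, 0, 0, -72, 0.35, -0.242, 0.05, 0, 0, -75.8, 0.3543, -0.2451, 0.02, 0, 0, -75.8, 0.3543, -0.2451, -0.01, 0, 0, -75.8, 0.3543, -0.2451, -0.03, 0, 0, -75.8, 0.3543, -0.2451, -0.03, 0, 0, -75.8, 0.3543, -0.2451, -0.03, 0, 0, -75.8], claw=0.05, force=30)

```text
clock: 1.7
eef_pos: [576.6, 258.1, 176.1]
eef_rot: [3.142, -0.0, 1.403]
wrist_force: [0.3, -0.8, -0.2]
finger_gap: 49.8
finger_force: 0.0
```

```bash
python3 - <<'E'
from h import *
p,d,P,r,o=cloud("scene"); q,*_=cloud("top")
a=cv2.resize(p[80:240,170:330],None,fx=3.7,fy=3.7,interpolation=2); cv2.imwrite("pics/s1.png",a[...,::-1])
s=manip.read_state(); print(s["clock"],s["eef_pos"],s["eef_rot"],s["wrist_force"],s["finger_gap"])
E
```

```text
1.8 [576.94411872 258.29182731 177.04295338] [ 3.13972469e+00 -1.09721869e-03  1.40296161e+00] [-0.01917567 -0.6648694   0.26912607] 49.81613149929854
```

View pics/s1.png

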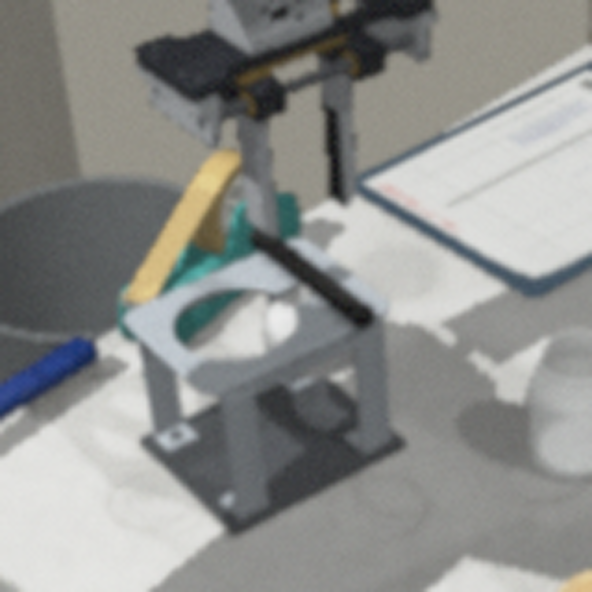

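The fingers straddle the bar: fingertips at about (265,235) and (342,200), bar middle at about (312,280). The yaw matches, so I'll descend and grip just above the plate.

Emit:
jog_arm(plan=[0, 0, -0.015, 0, 0, 0, 0, 0, -0.03, 0, 0, 0, 0, 0, -0.042, 0, 0, 0, 0, 0, -0.048, 0, 0, 0, 0, 0, -0.052, 0, 0, 0, 0, 0, -0.052, 0, 0, 0, 0, 0, -0.052, 0, 0, 0])

```text
clock: 2.5
eef_pos: [576.6, 258.1, 123.8]
eef_rot: [3.141, -0.0, 1.403]
wrist_force: [-0.4, -0.7, 0.5]
finger_gap: 50.4
finger_force: 0.0
```

Emit:
jog_arm(plan=[0, 0, 0, 0, 0, 0, 0, 0, 0, 0, 0, 0, 0, 0, 0, 0, 0, 0, 0, 0, 0, 0, 0, 0, 0, 0, 0, 0, 0, 0, 0, 0, 0, 0, 0, 0, 0, 0, 0, 0, 0, 0, 0, 0, 0, 0, 0, 0], claw=0.008, force=25)

```text
clock: 3.3
eef_pos: [576.6, 258.0, 123.6]
eef_rot: [3.141, -0.0, 1.403]
wrist_force: [1.2, 0.0, 1.5]
finger_gap: 15.0
finger_force: 25.0
```

Emit:
jog_arm(plan=[0, 0, 0, 0, 0, 0, 0, 0, 0, 0, 0, 0, 0, 0, 0.002, 0, 0, 0, 0, 0, 0.004, 0, 0, 0, 0, 0, 0.006, 0, 0, 0, 0, 0, 0.006, 0, 0, 0, 0, 0, 0.006, 0, 0, 0], claw=0.008, force=45)

```text
clock: 4.0
eef_pos: [576.4, 258.0, 129.3]
eef_rot: [-3.141, 0.0, 1.403]
wrist_force: [0.9, 0.1, -2.8]
finger_gap: 14.2
finger_force: 45.0
```

```bash
python3 - <<'E'
from h import *
p,d,P,r,o=cloud("scene")
a=cv2.resize(p[80:240,170:330],None,fx=3.7,fy=3.7,interpolation=2); cv2.imwrite("pics/s2.png",a[...,::-1])
s=manip.read_state(); print(s["clock"],s["eef_pos"],s["wrist_force"],s["moment"],s["finger_gap"])
E
```

```text
4.05 [576.3680686  257.99788059 129.32076686] [ 0.53221145  0.04842254 -2.5339478 ] [-0.07248641  0.0589618   0.01405085] 13.983362335504923
```

View pics/s2.png

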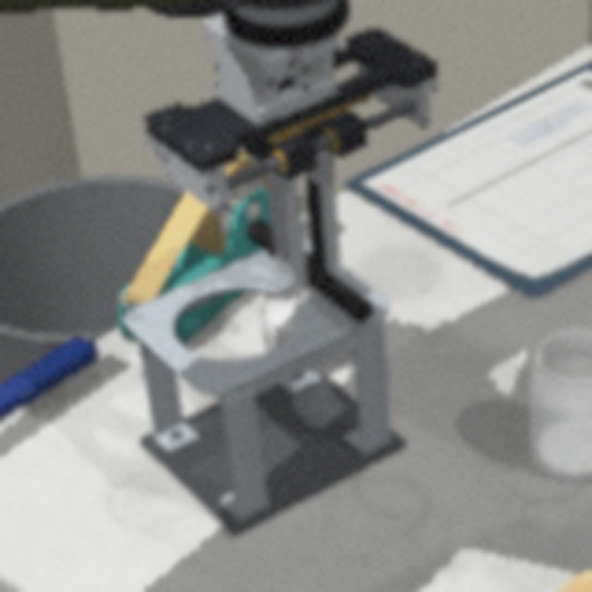

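The wrench has been lifted about 6 mm and the wrist reads its weight (2.7 N). The bar at (330,285) is clear of the plate. Now I'll slide it along the slot.

Emit:
jog_arm(plan=[-0.007, 0.0013, 0, 0, 0, 0, -0.014, 0.0026, 0, 0, 0, 0, -0.021, 0.0039, 0, 0, 0, 0, -0.028, 0.0053, 0, 0, 0, 0, -0.028, 0.0053, 0, 0, 0, 0])

```text
clock: 4.55
eef_pos: [547.6, 263.7, 129.7]
eef_rot: [-3.142, -0.0, 1.404]
wrist_force: [-0.6, 0.2, -3.8]
finger_gap: 14.5
finger_force: 45.0
```

Emit:
jog_arm(plan=[-0.007, 0.0013, 0, 0, 0, 0, -0.014, 0.0026, 0, 0, 0, 0, -0.021, 0.0039, 0, 0, 0, 0, -0.0285, 0.0055, 0, 0, 0, 0, -0.0285, 0.0055, 0, 0, 0, 0, -0.0285, 0.0055, 0, 0, 0, 0])

```text
clock: 5.15
eef_pos: [519.9, 268.9, 129.6]
eef_rot: [3.141, -0.0, 1.403]
wrist_force: [-0.5, 0.2, -1.8]
finger_gap: 14.4
finger_force: 45.0
```

```bash
python3 - <<'E'
from h import *
p,d,P,r,o=cloud("top"); q,*_=cloud("scene")
a=cv2.resize(p[140:260,160:280],None,fx=4,fy=4,interpolation=2); b=cv2.resize(q[120:240,190:270],None,fx=4,fy=4,interpolation=2)
cv2.imwrite("pics/c3.png",np.hstack([a,b])[...,::-1])
s=manip.read_state(); print(s["clock"],s["eef_pos"],s["wrist_force"],s["moment"],s["finger_gap"])
E
```

```text
5.25 [520.15611455 268.77779958 129.49260021] [ 0.20936852 -1.01358891 -3.21203352] [-0.04306836  0.09193777 -0.02479056] 14.23462865542028
```

View pics/c3.png

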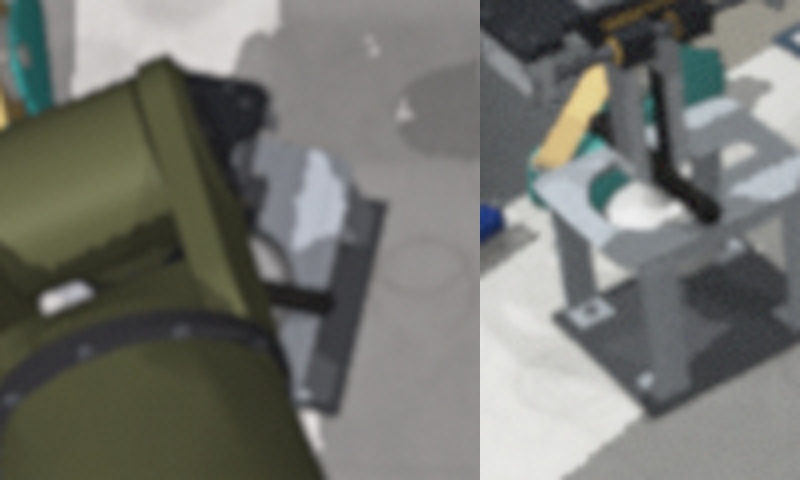

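The top view is mostly hidden by the arm. The scene half shows the white cup under the hole at (645,205), and the slot is free behind it. I'll lift slowly and check the force.

Emit:
jog_arm(plan=[0, 0, 0.003, 0, 0, 0, 0, 0, 0.006, 0, 0, 0, 0, 0, 0.009, 0, 0, 0, 0, 0, 0.012, 0, 0, 0, 0, 0, 0.012, 0, 0, 0])

```text
clock: 5.75
eef_pos: [520.2, 268.9, 142.0]
eef_rot: [3.141, -0.0, 1.403]
wrist_force: [0.2, -0.8, -3.0]
finger_gap: 14.3
finger_force: 45.0
```

```bash
python3 - <<'E'
from h import *
s=manip.read_state(); print(s["clock"],s["eef_pos"],s["wrist_force"],s["moment"],s["finger_gap"])
E
```

```text
5.75 [520.16082135 268.88898377 142.01787336] [ 0.24279633 -0.83396773 -3.01827459] [-0.02047792  0.04982468  0.01558463] 14.25991268695036
```

Emit:
jog_arm(plan=[0, 0, 0.005, 0, 0, 0, 0, 0, 0.012, 0, 0, 0, 0, 0, 0.02, 0, 0, 0, 0, 0, 0.03, 0, 0, 0, 0, 0, 0.042, 0, 0, 0, 0, 0, 0.056, 0, 0, 0, 0, 0, 0.07, 0, 0, 0, 0, 0, 0.08, 0, 0, 0, 0, 0, 0.085, 0, 0, 0, 0, 0, 0.085, 0, 0, 0])

```text
clock: 6.75
eef_pos: [520.1, 268.9, 227.1]
eef_rot: [3.141, -0.001, 1.403]
wrist_force: [-0.1, -0.3, -2.8]
finger_gap: 14.2
finger_force: 45.0
```

```bash
python3 - <<'E'
from h import *
p,d,P,r,o=cloud("scene")
np.savez("s4.npz",p=p,P=P,r=r,o=o)
a=cv2.resize(p[60:240,170:370],None,fx=3,fy=3,interpolation=2); cv2.imwrite("pics/s4.png",a[...,::-1])
s=manip.read_state(); print(s["clock"],s["eef_pos"],s["wrist_force"],s["moment"],s["finger_gap"])
E
```

```text
6.8 [519.91358668 268.7951753  226.37004684] [-0.28370267  0.01695096 -1.61481736] [-0.06036867  0.15186233 -0.01177825] 14.050803896415857
```

View pics/s4.png

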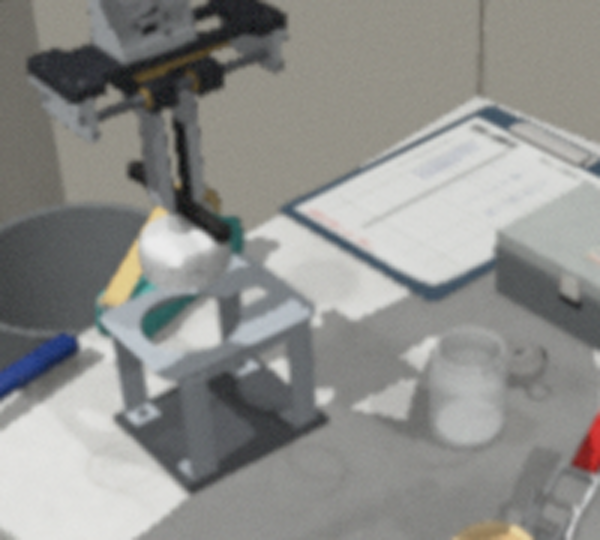

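The wrench is out of the hole and hangs upright, with the cup at (185,255) in this crop. I'll refine the cap's position using only the far-side rim in both stored views.

```bash
cat > c.py <<'E'
from m2 import *
for n,box in(("top",(338,205,385,252)),("scene",(308,225,362,268))):
    D=dict(np.load(n+"0.npz")); m,c=cap(D,box); v,u=np.nonzero(m)
    q=px2w(D,c,103)[:,:2]; z=D["P"][...,2]
    ctr=np.array([478,-65.]); f=ctr-D["o"][:2]; f/=np.hypot(*f)
    for it in range(4):
        k=(q-ctr)@f>0
        g=lambda a:np.hypot(*(q[k]-a).T)-31.0
        s=least_squares(g,ctr,loss="soft_l1"); ctr=s.x
    print(n,m.sum(),(u.min(),u.max(),v.min(),v.max()),"far fit",ctr.round(1),"rms",np.sqrt(np.mean(g(s.x)**2)).round(2),"n",k.sum(),"all free",circ(q).round(1))
    top=m&(z>102)&(z<108) if n=="top" else m&(z>102.5)
    print("  depth-top centroid",np.nanmean(D["P"][top],0).round(1),top.sum())
E
python3 c.py
```

```text
top 582 (np.int64(347), np.int64(373), np.int64(218), np.int64(245)) far fit [482.3 -62.4] rms 0.74 n 37 all free [482.8 -62.7  30.5]
  depth-top centroid [483.4 -63.6 103.7] 307
scene 615 (np.int64(319), np.int64(348), np.int64(234), np.int64(258)) far fit [478.4 -64.7] rms 1.11 n 37 all free [475.6 -66.6  33.2]
  depth-top centroid [477.3 -66.  104.5] 402
```

Emit:
jog_arm(plan=[-0.001, -0.01, 0, 0, 0, 0, -0.003, -0.03, 0, 0, 0, 0, -0.007, -0.06, 0, 0, 0, 0, -0.012, -0.1, 0, 0, 0, 0, -0.017, -0.14, 0, 0, 0, 0, -0.022, -0.18, 0, 0, 0, 0, -0.027, -0.22, 0, 0, 0, 0, -0.031, -0.26, 0, 0, 0, 0, -0.036, -0.3, 0, 0, 0, 0, -0.039, -0.322, 0, 0, 0, 0, -0.0398, -0.3325, 0, 0, 0, 0, -0.0398, -0.3325, 0, 0, 0, 0, -0.0398, -0.3325, -0.015, 0, 0, 0, -0.0398, -0.3325, -0.03, 0, 0, 0, -0.0398, -0.3325, -0.042, 0, 0, 0, -0.0398, -0.3325, -0.047, 0, 0, 0, -0.0398, -0.3325, -0.047, 0, 0, 0])

```text
clock: 8.5
eef_pos: [480.0, -63.1, 179.0]
eef_rot: [-3.141, -0.0, 1.403]
wrist_force: [-0.2, 0.4, -2.8]
finger_gap: 14.7
finger_force: 45.0
```

```bash
python3 - <<'E'
from h import *
for n in("scene","top"):
    p,d,P,r,o=cloud(n); np.savez(n+"5.npz",p=p,P=P,r=r,o=o)
    if n=="scene": a=cv2.resize(p[180:280,280:380],None,fx=6,fy=6,interpolation=2)[:600,:400]
    else: b=cv2.resize(p[180:280,310:410],None,fx=6,fy=6,interpolation=2)[:600,100:500]
cv2.imwrite("pics/c5.png",np.hstack([a,b])[...,::-1])
s=manip.read_state(); print(s["clock"],s["eef_pos"],s["wrist_force"],s["moment"],s["finger_gap"])
E
```

```text
8.6 [480.44641073 -63.48363887 179.97227581] [-0.1734359  -0.33822451 -2.57488836] [-0.05042667  0.07915455  0.07426591] 14.38071744426311
```

View pics/c5.png

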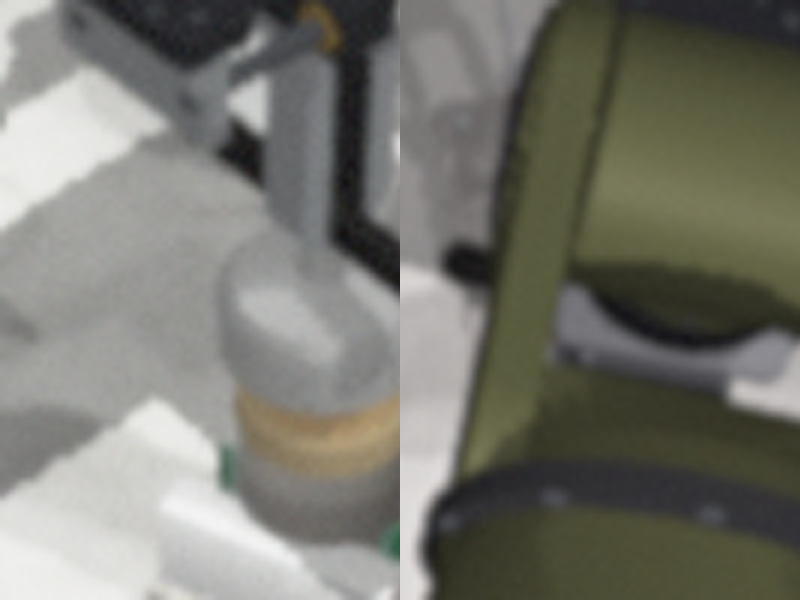

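The left half (scene) shows the cup at (310,320) directly above the gold cap at (320,430), with a small lateral offset to judge. The right half (top) is blocked by the arm. I'll measure cup against cap in the scene view, from depth and silhouette edges.

```bash
cat > f.py <<'E'
from m2 import *
import sys
def cyl(P,m,R,c0):
    q=P[m][:,:2]
    g=lambda a:np.hypot(*(q-a).T)-R
    s=least_squares(g,c0,loss="soft_l1",f_scale=1); return s.x.round(1),len(q),np.sqrt(np.median(g(s.x)**2)).round(2)
def go(f,zr,dc=np.array([480.,-64])):
    D0=dict(np.load("scene0.npz")); D=dict(np.load(f)); P=D["P"]; z=P[...,2]
    hsv=cv2.cvtColor(D["p"],cv2.COLOR_RGB2HSV); gold=(hsv[...,0]>8)&(hsv[...,0]<32)&(hsv[...,1]>60)
    r=np.hypot(P[...,0]-dc[0],P[...,1]-dc[1])<50
    print("cup",cyl(P,r&~gold&(z>zr+3)&(z<zr+26)&(hsv[...,1]<60)&(hsv[...,2]>60),36,dc))
    for X in(D,D0):
        h=cv2.cvtColor(X["p"],cv2.COLOR_RGB2HSV); g=(h[...,0]>8)&(h[...,0]<32)&(h[...,1]>60); Q=X["P"]; r=np.hypot(Q[...,0]-dc[0],Q[...,1]-dc[1])<50
        print("cap side",cyl(Q,r&g&(Q[...,2]>89)&(Q[...,2]<100),31.5,dc))
    # silhouette edges per row in saturation / depth, scene view
    d=(P-D["o"])@rot(get_calibration("scene"))[:,2]
    for v in range(224,262,2):
        row=d[v,300:370]; e=np.nonzero(np.abs(np.diff(row))>15)[0]+300
        gg=np.nonzero(gold[v,300:370])[0]+300
        print(v,"depth edges",e.tolist(),"gold",(gg.min(),gg.max()) if len(gg) else None)
go(sys.argv[1],float(sys.argv[2]))
E
python3 f.py scene5.npz 125
```

```text
cup (array([480. , -60.2]), 314, np.float64(0.83))
cap side (array([481.1, -62.7]), 79, np.float64(0.62))
cap side (array([480.8, -62.3]), 88, np.float64(0.87))
224 depth edges [316, 338, 351, 353, 364, 367] gold None
226 depth edges [316, 340, 354, 363, 366] gold None
228 depth edges [315, 343, 358, 365] gold None
230 depth edges [315, 346, 359, 361, 364] gold None
232 depth edges [315, 348, 358, 359, 360, 363] gold None
234 depth edges [315, 350, 351, 356, 362] gold None
236 depth edges [315, 350, 362] gold None
238 depth edges [315, 349, 354, 361] gold None
240 depth edges [316, 349, 352, 360] gold None
242 depth edges [318, 348, 358] gold None
244 depth edges [318, 320, 346, 348, 355, 359] gold None
246 depth edges [318, 323, 343, 348, 364] gold (np.int64(320), np.int64(348))
248 depth edges [318, 330, 336, 348, 350, 351] gold (np.int64(320), np.int64(348))
250 depth edges [317, 318, 348] gold (np.int64(321), np.int64(348))
252 depth edges [317, 319, 349] gold (np.int64(321), np.int64(347))
254 depth edges [315, 317, 349] gold (np.int64(322), np.int64(346))
256 depth edges [315, 317, 349] gold (np.int64(325), np.int64(343))
258 depth edges [309, 311, 315, 317, 348] gold (np.int64(330), np.int64(339))
260 depth edges [308, 315, 317, 348] gold None
```

Emit:
jog_arm(plan=[0.0008, -0.0017, 0, 0, 0, 0, 0.0008, -0.0017, -0.004, 0, 0, 0, 0.0008, -0.0017, -0.009, 0, 0, 0, 0.0008, -0.0017, -0.013, 0, 0, 0, 0.0008, -0.0017, -0.016, 0, 0, 0, 0.0008, -0.0017, -0.016, 0, 0, 0, 0.0008, -0.0017, -0.016, 0, 0, 0])

```text
clock: 9.3
eef_pos: [481.0, -65.4, 163.5]
eef_rot: [-3.142, 0.0, 1.403]
wrist_force: [1.1, -0.1, -2.9]
finger_gap: 14.1
finger_force: 45.0
```

```bash
python3 - <<'E'
from h import *
p,d,P,r,o=cloud("scene"); np.savez("s6.npz",p=p,P=P,r=r,o=o)
s=manip.read_state(); print(s["clock"],s["eef_pos"],s["wrist_force"],s["moment"],s["finger_gap"])
E
python3 f.py s6.npz 109
```

```text
9.35 [481.02665851 -65.38101426 163.57040561] [-0.68472511 -0.91628117 -2.26362809] [-0.06153032  0.13482554  0.04700189] 14.423484506173558
cup (array([481.5, -62.6]), 293, np.float64(0.74))
cap side (array([481.3, -62.4]), 66, np.float64(0.61))
cap side (array([480.8, -62.3]), 88, np.float64(0.87))
224 depth edges [324, 327, 344, 346, 349, 350, 353, 364, 367] gold None
226 depth edges [321, 329, 347, 354, 363, 366] gold None
228 depth edges [319, 330, 336, 349, 351, 353, 365] gold None
230 depth edges [317, 339, 352, 361, 364] gold None
232 depth edges [317, 341, 356, 358, 359, 360, 363] gold None
234 depth edges [316, 344, 359, 362] gold None
236 depth edges [316, 348, 359, 362] gold None
238 depth edges [316, 350, 359, 361] gold None
240 depth edges [316, 351, 352, 357, 360] gold None
242 depth edges [316, 351, 358] gold None
244 depth edges [317, 350, 359] gold None
246 depth edges [318, 349, 364] gold None
248 depth edges [318, 319, 348, 350, 351] gold None
250 depth edges [317, 318, 321, 348] gold None
252 depth edges [317, 347, 349] gold (np.int64(322), np.int64(347))
254 depth edges [315, 317, 349] gold (np.int64(323), np.int64(346))
256 depth edges [315, 317, 349] gold (np.int64(326), np.int64(343))
258 depth edges [309, 311, 315, 317, 348, 368] gold (np.int64(330), np.int64(338))
260 depth edges [308, 315, 317, 348] gold None
```

They're aligned to within about 0.5 mm. I'll descend gently, checking force as the cup engages.

Emit:
jog_arm(plan=[0, 0, -0.0015, 0, 0, 0, 0, 0, -0.003, 0, 0, 0, 0, 0, -0.0045, 0, 0, 0, 0, 0, -0.006, 0, 0, 0, 0, 0, -0.0075, 0, 0, 0, 0, 0, -0.0085, 0, 0, 0, 0, 0, -0.0085, 0, 0, 0])

```text
clock: 10.05
eef_pos: [480.9, -65.3, 154.8]
eef_rot: [-3.141, -0.0, 1.403]
wrist_force: [0.9, -0.1, -2.3]
finger_gap: 14.5
finger_force: 45.0
```

Emit:
jog_arm(plan=[0, 0, -0.0015, 0, 0, 0, 0, 0, -0.003, 0, 0, 0, 0, 0, -0.0045, 0, 0, 0, 0, 0, -0.006, 0, 0, 0, 0, 0, -0.0075, 0, 0, 0, 0, 0, -0.009, 0, 0, 0, 0, 0, -0.0105, 0, 0, 0, 0, 0, -0.012, 0, 0, 0, 0, 0, -0.012, 0, 0, 0])

```text
clock: 10.95
eef_pos: [480.9, -65.4, 142.7]
eef_rot: [-3.141, 0.0, 1.403]
wrist_force: [0.2, 0.1, -2.7]
finger_gap: 14.4
finger_force: 45.0
```

Emit:
jog_arm(plan=[0, 0, -0.0005, 0, 0, 0, 0, 0, -0.001, 0, 0, 0, 0, 0, -0.0015, 0, 0, 0, 0, 0, -0.002, 0, 0, 0, 0, 0, -0.002, 0, 0, 0])

```text
clock: 11.45
eef_pos: [480.9, -65.4, 140.9]
eef_rot: [-3.142, 0.0, 1.403]
wrist_force: [0.2, 0.2, -2.8]
finger_gap: 14.2
finger_force: 45.0
```

Emit:
jog_arm(plan=[0, 0, -0.0004, 0, 0, 0, 0, 0, -0.0008, 0, 0, 0, 0, 0, -0.001, 0, 0, 0, 0, 0, -0.001, 0, 0, 0])

```text
clock: 11.85
eef_pos: [481.3, -65.4, 140.4]
eef_rot: [3.141, 0.0, 1.403]
wrist_force: [1.6, -0.7, 3.7]
finger_gap: 14.3
finger_force: 45.0
```

Contact came at the expected full depth: the wrist force rose to about +4 N. I'll release and retreat straight up.

Emit:
jog_arm(plan=[0, 0, 0, 0, 0, 0, 0, 0, 0, 0, 0, 0, 0, 0, 0, 0, 0, 0, 0, 0, 0, 0, 0, 0, 0, 0, 0, 0, 0, 0, 0, 0, 0, 0, 0, 0], claw=0.045)

```text
clock: 12.45
eef_pos: [480.9, -65.4, 139.9]
eef_rot: [-3.141, -0.0, 1.403]
wrist_force: [0.1, -0.8, 0.1]
finger_gap: 45.3
finger_force: 0.0
```

Emit:
jog_arm(plan=[0, 0, 0.005, 0, 0, 0, 0, 0, 0.015, 0, 0, 0, 0, 0, 0.035, 0, 0, 0, 0, 0, 0.06, 0, 0, 0, 0, 0, 0.09, 0, 0, 0, -0.03, 0, 0.12, 0, 0, 0, -0.06, 0.03, 0.14, 0, 0, 0, -0.09, 0.07, 0.15, 0, 0, 0, -0.11, 0.11, 0.15, 0, 0, 0, -0.12, 0.15, 0.15, 0, 0, 0, -0.12, 0.19, 0.15, 0, 0, 0, -0.12, 0.22, 0.15, 0, 0, 0, -0.12, 0.22, 0.15, 0, 0, 0])

```text
clock: 13.75
eef_pos: [360.5, 157.0, 290.7]
eef_rot: [3.141, -0.001, 1.406]
wrist_force: [-0.1, -0.4, 0.1]
finger_gap: 44.8
finger_force: 0.0
```

```bash
python3 - <<'E'
from h import *
p,d,P,r,o=cloud("scene"); np.savez("s7.npz",p=p,P=P,r=r,o=o)
q,_,Q,_,_=cloud("top"); z=Q[...,2]
a=cv2.resize(p[180:300,270:370],None,fx=4,fy=4,interpolation=2); b=cv2.resize(q[170:290,300:400],None,fx=4,fy=4,interpolation=2)
cv2.imwrite("pics/c7.png",np.hstack([a,b])[...,::-1])
for n,X in(("top",(q,Q)),("scene",(p,P))):
    h=cv2.cvtColor(X[0],cv2.COLOR_RGB2HSV); W=X[1]; m=(h[...,2]<70)&(W[...,2]>135)&(W[...,2]<165)&(np.hypot(W[...,0]-481,W[...,1]+64)<80)
    w=W[m]; t=w[:,1]; print(n,m.sum(),"bar z median",np.median(w[:,2]),"tilt mm/mm",np.polyfit(t,w[:,2],1)[0] if m.sum()>10 else None)
s=manip.read_state(); print(s["clock"],s["eef_pos"],s["wrist_force"],s["finger_gap"])
E
python3 f.py s7.npz 85 | head -3
```

```text
top 316 bar z median 150.83035980080592 tilt mm/mm -0.005756693164067441
scene 353 bar z median 151.00854939207989 tilt mm/mm -0.0012630193848061381
13.85 [360.79443988 154.78987224 290.48222851] [ 0.79191174 -0.51479153 -0.41365924] 44.78967145708107
cup (array([481.2, -62.5]), 276, np.float64(0.86))
cap side (array([480., -64.]), 0, np.float64(nan))
cap side (array([480.8, -62.3]), 88, np.float64(0.87))
  return _methods._mean(a, axis=axis, dtype=dtype,
  ret = ret.dtype.type(ret / rcount)
```

View pics/c7.png

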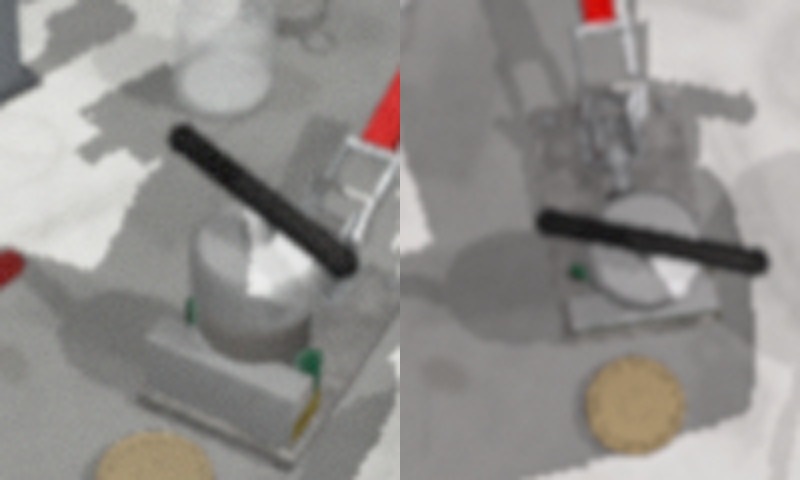

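The wrench sits level and concentric over the cap: cup at (255,280) in the scene half, no gold showing, bar top at z≈151 against 152 expected, tilt under 0.01. The bystanders in these crops, the loose cap and the empty jar, look undisturbed, so I'm handing it in.

```bash
python3 -c "
from cell import manip; print(manip.sign_off())"
```

```text
the job is handed in; nothing more can be done
None
```

The cap wrench is off its hanger, seated level and fully down over the clamped jar's cap, released, and the job is handed in at about 14 s of robot time; the sign-off returned no verdict.

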